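# Open the capped tee fitting

## Task

Two capped pipe fittings are bolted to the counter: open the tee, the one with the side branch. Its cap is already backed off to the last part-turn of the coarse thread: turn it anticlockwise (seen from above) until the thread lets go, lift it straight off without forcing it, and lower it, square head up, onto the floor of the small open bin before you let go. Leave the cap of the plain straight fitting in place.

Things in the scene. Friction and masses are not known exactly. Their poses are not given: they have to be found in the camera images.
- tee: fixed blue plastic tee on a round flange (84 mm); origin under the flange's centre, on the counter; z up the pipe, +x along the side branch (48 mm thick, reaching 64 mm out, 38 mm up). Stub rim 105 mm up. The cap must turn +0.7 to +1.2 rad about z (anticlockwise from above; differs each time) before it lifts: +1.4 always frees it. Stops block it at +1.7 to +2.1 and at -0.2 to -0.6 rad. It need not rise while turning.
- tee_cap: grey screw cap on the tee, 55 mm high, about 60 g: skirt 61 mm wide, 26 mm deep, open below; 5 mm disc; on it a square head 28 x 28 mm, 24 mm high, to grip. Origin: centre of the skirt's lower edge, 79 mm above the counter while on (disc top 110, head top 134). z up, x and y square to the head. Turns easily, 2 mm side play; held down by the thread until turned, then lift 30 mm to clear the stub.
- plain_cap: an identical grey cap, screwed on the bystander: a straight fitting just like the tee but with no side branch. Same origin, axes and sizes as the tee's cap. To be left alone.
- bin: small empty open blue basket, fixed: 170 mm (x) by 130 mm (y), 45 mm high, walls and floor 5 mm thick. Origin at the centre of its underside, on the counter; the inner floor is 5 mm above it.
Mind the look-alikes: they are no part of the job. What is shaped like the tee_cap but brown is not meant.

How it is judged:
On the way, in this order (a step that is already met when the one before it is completed fails the run):
1. the tee's cap is off its thread, lifted at least 30 mm above its seat (z of tee_cap in the frame of tee above 0.109 m), for 0.1 s.
2. the cap is lowered in the grip to within 15 mm of the bin's floor (x of tee_cap in the frame of bin between -0.058 and 0.058 m and y of tee_cap in the frame of bin between -0.04 and 0.04 m and z of tee_cap in the frame of bin below 0.02 m and contact force between the fingers and tee_cap above 0.5 N), for 0.05 s.
At the end, for the whole second after the job is handed in: the tee's cap stands on the bin's floor (lower edge less than 10 mm above the bin's underside), inside its walls, square head up within 10 degrees, at rest and released; the plain fitting's cap is still on its fitting, within 15 mm of where it was (x of tee_cap in the frame of bin between -0.058 and 0.058 m and y of tee_cap in the frame of bin between -0.04 and 0.04 m and z of tee_cap in the frame of bin below 0.01 m and angle between tee_cap's own z axis and vertical below 0.17 rad and linear speed of tee_cap below 0.02 m/s and distance of plain_cap from where it was at the start of the episode below 0.015 m); the robot touches nothing.
It fails at once if the plain fitting's cap is taken off or moved more than 15 mm (distance of plain_cap from where it was at the start of the episode above 0.015 m).
It fails at once if the cap is forced: more than 80 N between the tee's cap and the tee (contact force between tee_cap and tee above 80 N).
It also fails if it takes over 48 s, if anything falls off the work surface, if the arm or the gripper's body presses on something with over 40 N, if the wrist force passes 120 N, or if a joint passes its speed limit or range.

## Robot

A 6-joint arm with a two-finger parallel gripper is mounted at the origin on the work surface. World frame = base frame: x ahead of the robot, y to its left, z up, the work surface at z = 0. Lengths are in m, angles in rad, forces in N, time in s.
With the tool pointing down it reaches from about 0.35 to 0.775 m from the base axis. Payload 7.3 kg.
Tool frame: the origin (TCP) lies on the centre line of the jaws, within the pads' length; the fingertips stand 11 mm ahead of it and the grasp point (between the pads) lies 8 mm behind it; y points along the fingers, z is the direction in which the jaws open and shut, and the axes are right-handed (so a half turn about y gives the same grasp; the last joint's range is limited). The gripper opens to 92 mm and grips with 3 to 60 N. Pads are 19 mm wide; open, the fingers measure 130 mm over their backs; the gripper's body (75 mm by 190 mm) begins 47 mm behind the grasp point.
Start: joints at [-0.146, 0.342, 1.524, -0, 1.275, -0.146], TCP at [0.525, 0, 0.238] pointing down, gripper open.
Joint ranges: [-2.53, 2.53], [-0.77, 2.02], [0.04, 2.7], [-1, 4.14], [0.28, 2.66], [-3.11, 3.11]. Speed limits (rad/s): [2.57, 2.57, 3.14, 3.14, 3.14, 3.14].

## Interface

Orientations are given as [roll, pitch, yaw] about the fixed x, y, z axes, in that order (R = Rz(yaw) Ry(pitch) Rx(roll)).
In Python, from cell import robot, cams gives the robot as it stands.
- The arm moves only by the tool apply_moves, never from a script. Its argument "plan" is a list of rows, each a list of 7 numbers: the shift along the tool's x, y, z in m, then the turn, a rotation vector about the tool's x, y, z in degrees, then the gripper command: -1 is fully open, 1 is shut, values between are in proportion. A call has exactly 5 rows; each row is the pose to reach, as a shift and turn from the pose commanded when the call began, along the tool's axes at that moment; what a row does not reach only later rows make up. A row lasts 1/8 s, in which the tool goes at most 62.5 mm and 10.7 degrees, less where a joint would pass 70% of its speed; a pose out of reach is approached as far as the arm can. A call with a gripper value outside its range is refused whole. The fingers move at their own pace and stop on an object; "squeeze" is the grip in N (left out, the last holds). Time passes only in rows, so rows that repeat a pose let the fingers close, or fill a call up. It gives the time, the measured TCP pose, the force and the opening at its end, in the units of the state.
- robot.observe(): the state, without advancing time (a new reading comes with each control period).
- cams.read_camera(name): name is "scene" or "side" or "wrist"; returns the picture (420x560x3 uint8, blue, green, red); there is no depth.
- cams.calibration(name): a dict with "fx", "fy", "cx", "cy" (pixels), "extrinsics" (4x4, takes a point from world to camera coordinates); the wrist camera has in their place "T_tool_cam" (4x4, takes a point from camera to tool coordinates, whose origin is the TCP and whose axes are the tool frame's). Camera axes: x right, y up, looking along -z (the intrinsics and any distortion apply to the point x, -y, -z); pixel columns grow to the right and rows downward; lengths in m; the calibration is good to about 2 mm. A picture is of the moment at which its call begins: read the wrist's pose just before it. calibration takes no time and is no camera call.
- robot.hand_in(): hands the job in, once; it reports no verdict.
The state is a dict: "time": time; "qpos": joint angles; "qvel": joint speeds; "joint_efforts": joint torques, N m; "tool_pos": TCP position; "tool_rot": TCP orientation; "contact_force": force on the tool from outside, world axes, zero at the start; "torque": the same for the moment, N m; "opening": finger opening in m.
Only numpy, scipy, OpenCV 4.12 (cv2) and the standard library are available. Lean on these libraries where they do the work, as an engineer would, in place of code of your own. Each camera call takes 0.05 s, during which the arm holds its last target. There are 200 camera calls.

## Working session

There is one attempt and no reset: what is moved stays moved. The work goes in short steps, Python scripts to look and compute and a tool call to move; the robot and the scene stay as the last step left them, time stands still between calls to the robot, and variables do not carry over. Pictures are saved under pics/ and viewed, about 8 in all and at most 12, crops included, and the job is handed in when it is done.

Besides the shell and the picture viewer there is one more tool, called after ">>>" by a JSON object that holds its "fn" and its "kwargs". apply_moves: Moves the arm, as the interface text tells. Its arguments: {"type":"object","properties":{"plan":{"type":"array","items":{"type":"array","items":{"type":"number"}}},"squeeze":{"type":"number"}},"required":["plan"]}

```bash
mkdir -p pics; ls
python3 - <<'E'
from cell import robot,cams
import cv2,numpy as np
print({k:np.round(v,3) for k,v in robot.observe().items()})
a=cams.read_camera("scene");b=cams.read_camera("side");c=cams.read_camera("wrist")
for n,i in zip(("scene","side","wrist"),(a,b,c)):
    cv2.imwrite(f"pics/{n}0.png",i);print(n,cams.calibration(n))
E
```

```text
pics
{'time': np.float64(0.0), 'qpos': array([-0.146,  0.343,  1.525,  0.   ,  1.275, -0.146]), 'qvel': array([-0.001, -0.   , -0.   ,  0.   , -0.001, -0.   ]), 'joint_efforts': array([ 1.0000e-03, -4.3125e+01, -2.4422e+01,  7.2000e-02,  5.6000e-02,
       -0.0000e+00]), 'tool_pos': array([0.525, 0.   , 0.237]), 'tool_rot': array([-1.572,  0.   , -1.571]), 'contact_force': array([ 0.419,  0.54 , -0.907]), 'torque': array([ 0.008, -0.018,  0.004]), 'opening': np.float64(0.092)}
scene {'fx': 439.39487202831907, 'fy': 439.39487202831907, 'cx': 280.0489957342599, 'cy': 208.7955962036622, 'extrinsics': array([[-4.67938955e-03,  9.99988998e-01,  3.27026408e-04,
         6.36021421e-02],
       [-7.96233955e-01, -3.92377518e-03,  6.04976109e-01,
         3.62846262e-01],
       [ 6.04970736e-01,  2.57052935e-03,  7.96243556e-01,
        -1.45371792e+00],
       [ 0.00000000e+00,  0.00000000e+00,  0.00000000e+00,
         1.00000000e+00]])}
side {'fx': 434.3872108033906, 'fy': 434.3872108033906, 'cx': 271.9338356435087, 'cy': 216.67832025117914, 'extrinsics': array([[ 0.69659143, -0.71746049,  0.00329004, -0.42206204],
       [ 0.51829695,  0.50638131,  0.68916343, -0.30505545],
       [-0.49611355, -0.47836012,  0.72459847, -0.80238157],
       [ 0.        ,  0.        ,  0.        ,  1.        ]])}
wrist {'fx': 342.3851589459071, 'fy': 342.3851589459071, 'cx': 272.22143404779814, 'cy': 206.16553380346977, 'T_tool_cam': array([[-2.31745771e-04, -9.58283778e-01, -2.85818382e-01,
        -7.77445707e-02],
       [-5.85549324e-04,  2.85818470e-01, -9.58283601e-01,
        -1.46866252e-01],
       [ 9.99999802e-01, -5.47174119e-05, -6.27359640e-04,
        -9.52603466e-05],
       [ 0.00000000e+00,  0.00000000e+00,  0.00000000e+00,
         1.00000000e+00]])}
```

View pics/scene0.png

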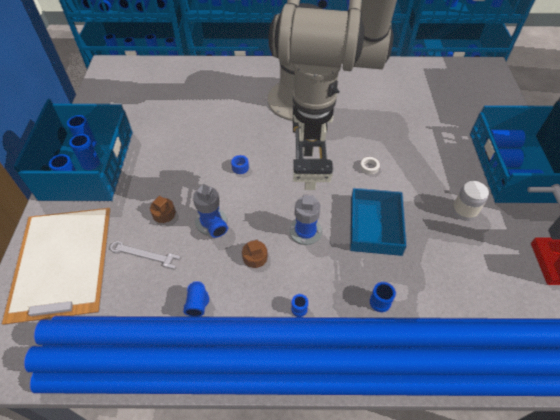

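View pics/side0.png

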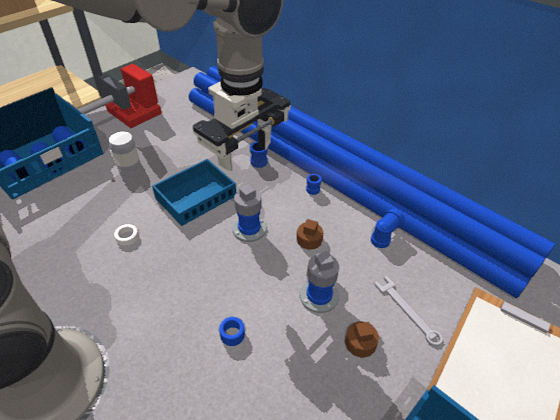

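The scene view shows the tee, with its grey cap at about (207,200) and a blue side branch at (217,226). The plain fitting is at (307,210), brown decoys are at (162,210) and (255,253), and the bin is at (378,221). The wrench and white jar at (470,200) are irrelevant. I choose the cap at (207,200) and will check it in one close crop.

```bash
cat > h.py <<'E'
import numpy as np,cv2
from cell import robot,cams
from scipy.spatial.transform import Rotation as R
def cam(n,st=None):
    c=cams.calibration(n)
    if n=="wrist":
        T=np.eye(4);T[:3,:3]=R.from_euler('xyz',st["tool_rot"]).as_matrix();T[:3,3]=st["tool_pos"]
        W=T@c["T_tool_cam"]
    else: W=np.linalg.inv(c["extrinsics"])
    return c,W
def ray(n,u,v,st=None):
    c,W=cam(n,st);d=np.array([(u-c["cx"])/c["fx"],-(v-c["cy"])/c["fy"],-1]);return W[:3,3],W[:3,:3]@d
def onz(n,u,v,z,st=None):
    o,d=ray(n,u,v,st);return (o+d*(z-o[2])/d[2])
def proj(n,p,st=None):
    c,W=cam(n,st);q=np.linalg.inv(W)@np.append(p,1);return c["cx"]+c["fx"]*q[0]/-q[2],c["cy"]-c["fy"]*q[1]/-q[2]
E
python3 - <<'E'
from h import *
s=cv2.imread("pics/scene0.png");d=cv2.imread("pics/side0.png")
a=cv2.resize(s[165:265,150:250],None,fx=4,fy=4,interpolation=cv2.INTER_CUBIC)
b=cv2.resize(d[235:335,270:370],None,fx=4,fy=4,interpolation=cv2.INTER_CUBIC)
cv2.imwrite("pics/crop1.png",np.hstack([a,b]))
# tee & plain: rough from head-top
for u,v in((206,188),(311,190)):print("head",onz("scene",u,v,.134))
for u,v in((320,258),(250,190)):print("side head",onz("side",u,v,.134))
# bin rim outer corners
for u,v in((353,189),(404,191),(405,252),(351,249)):print("bin rim",onz("scene",u,v,.045))
for u,v in((154,188),(207,163),(236,185),(186,215)):print("bin rim side",onz("side",u,v,.045))
print("branch end",onz("scene",220,228,.04))
E
```

```text
head [ 0.49643659 -0.23782224  0.134     ]
head [0.5013868  0.01221623 0.134     ]
side head [ 0.49119094 -0.23944704  0.134     ]
side head [ 0.5299077  -0.00519972  0.134     ]
bin rim [0.42353844 0.13117612 0.045     ]
bin rim [0.42972637 0.26484668 0.045     ]
bin rim [0.61761042 0.23605748 0.045     ]
bin rim [0.60986567 0.10856935 0.045     ]
bin rim side [0.42939049 0.2451054  0.045     ]
bin rim side [0.58710685 0.22550977 0.045     ]
bin rim side [0.58215993 0.10500773 0.045     ]
bin rim side [0.42703786 0.11199139 0.045     ]
branch end [ 0.54704298 -0.21022033  0.04      ]
```

View pics/crop1.png

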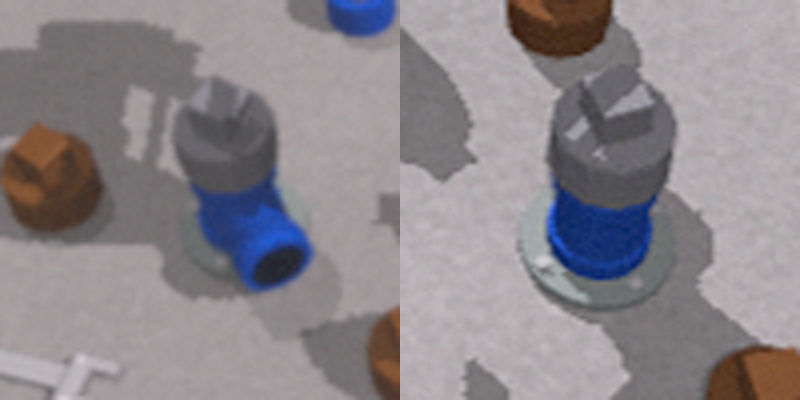

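The crop confirms it: in the left half the grey-capped fitting has the open side branch at about (272,262), so it is the tee. In the side view the head top is at about (320,258), and both views put it near (0.494,-0.238). Next I move above it.

>>> {"fn": "apply_moves", "kwargs": {"plan": [[0.05,0,-0.008,0,0,0,-1],[0.11,0,-0.016,0,0,0,-1],[0.17,0,-0.024,0,0,0,-1],[0.238,0,-0.03,0,0,0,-1],[0.238,0,-0.03,0,0,0,-1]]}}

```text
time: 0.78
tool_pos: [0.4941, -0.2417, 0.2371]
tool_rot: [-1.571, -0.0, -1.576]
contact_force: [0.2, -0.1, 0.5]
opening: 0.0914
```

Run:
```python
from h import *
st=robot.observe();i=cams.read_camera("wrist");cv2.imwrite("pics/w1.png",i);print({k:np.round(st[k],3).tolist() for k in("time","tool_pos","tool_rot","qpos","contact_force")})
```

```text
{'time': 0.775, 'tool_pos': [0.494, -0.242, 0.237], 'tool_rot': [-1.571, -0.0, -1.576], 'qpos': [-0.594, 0.389, 1.455, -0.001, 1.298, -0.589], 'contact_force': [0.171, -0.104, 0.496]}
```

View pics/w1.png

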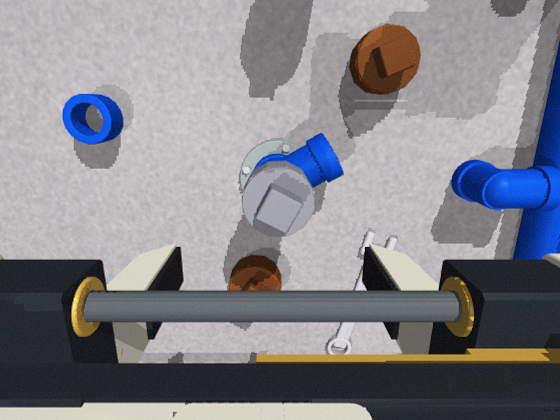

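The wrist view shows the tee cap with its square head at about (281,206) and its branch at (325,157). Next I measure the head-top square.

Run:
```python
from h import *
st=robot.observe();i=cv2.imread("pics/w1.png")
c=i[150:260,220:340];cv2.imwrite("pics/crop2.png",cv2.resize(c,None,fx=5,fy=5,interpolation=cv2.INTER_CUBIC))
g=cv2.cvtColor(c,cv2.COLOR_BGR2GRAY);print(g[30:95:4,25:100:4])
```

```text
[[187 140 169 164 169 171 169 160 138 144 141 143 143 142 169 174  63  52
   48]
 [119 173 164 167 162 166 152 121 135 140 145 141 140 143 140 159 138  43
   42]
 [120 168 170 168 166 168  68 127 125 122 139 139 141 141 143 139 143 139
  121]
 [170 169 171 168 169 141 130 170 176 127 125 123 140 142 142 139 140 170
  122]
 [170 169 171 169 170  72 167 169 169 169 175 125 123 119 140 144 168 163
  125]
 [171 167 172 169 119 144 173 167 167 164 169 171 169 124 125 138 168 164
  121]
 [167 169 171 172  74 166 165 168 165 168 166 171 164 167 159 165 169 162
  128]
 [166 167 169  90 153 171 169 167 168 168 166 171 168 164 140 168 161 161
  129]
 [166 166 166  74 168 170 169 168 167 167 168 165 167 150 168 167 168 141
  197]
 [136 168 155 155 170 167 167 163 165 167 165 166 168 165 169 166 167 191
  191]
 [121 168 108 104 160 167 166 165 166 163 169 169 140 167 164 163 185 197
  194]
 [115 120 110 112 109 103 159 170 165 166 167 164 168 164 164 163 192 190
  192]
 [124 121 116 111 111 105 111 104 159 166 163 126 167 166 166 191 196 190
  192]
 [120 126 124 127 113 111 112 104 109  96 141 167 162 195 191 187 195 191
  187]
 [121 125 131 131 127 127 115 114 116 121 164 184 191 188 196 186 196 192
  188]
 [126 130 125 129 122 132 125 126 130 146 192 184 193 192 182 190 192 193
  181]
 [127 130 127 124 127 127 120 123 123 192 196 188 184 187 192 192 180 194
  196]]
```

View pics/crop2.png

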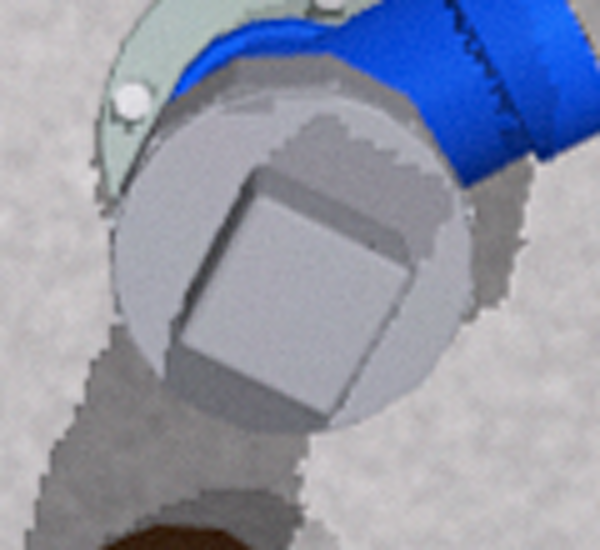

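The crop shows the head-top corners at (262,192), (412,268), (327,415) and (182,342), in 5x crop pixels.

Run:
```python
from h import *
st=robot.observe()
def head(c):
    p=np.array([onz("wrist",u,v,.134,st) for u,v in c]);m=p.mean(0)
    e=[p[(k+1)%4]-p[k] for k in range(4)]
    print("ctr",m,"len",[round(np.linalg.norm(x)*1e3,1) for x in e],"ang",[round(np.degrees(np.arctan2(x[1],x[0])),1) for x in e])
    M=R.from_euler('xyz',st["tool_rot"]).as_matrix()
    print("tool shift",M.T@(m-st["tool_pos"]))
head([(220+x/5,150+y/5) for x,y in((262,192),(412,268),(327,415),(182,342))])
print("branch tip",onz("wrist",332,152,.062,st))
```

```text
ctr [ 0.49962859 -0.24090946  0.134     ] len [np.float64(25.7), np.float64(27.0), np.float64(25.5), np.float64(26.7)] ang [np.float64(-27.7), np.float64(-118.1), np.float64(151.7), np.float64(62.4)]
tool shift [0.00074088 0.10309369 0.00536043]
branch tip [ 0.5504637  -0.20563558  0.062     ]
```

The head centre is near (0.498,-0.240). The edges measure 26 mm against 28, which is acceptable, and the head yaw is -28°. I'll align with it, go down part way and look again.

>>> {"fn": "apply_moves", "kwargs": {"plan": [[0.001,0.02,0.004,0,9,0,-1],[0.001,0.04,0.004,0,18,0,-1],[0.001,0.07,0.004,0,28,0,-1],[0.001,0.07,0.004,0,28,0,-1],[0.001,0.07,0.004,0,28,0,-1]], "squeeze": 20}}

```text
time: 1.45
tool_pos: [0.4997, -0.2383, 0.1688]
tool_rot: [-1.57, 0.0, -2.055]
contact_force: [0.2, 0.1, 0.5]
opening: 0.0917
```

Run:
```python
from h import *
st=robot.observe();i=cams.read_camera("wrist");print({k:np.round(st[k],3).tolist() for k in("time","tool_pos","tool_rot","contact_force")})
u,v=map(int,proj("wrist",(.498,-.240,.134),st));print(u,v)
c=i[v-60:v+60,u-75:u+75];cv2.imwrite("pics/crop3.png",cv2.resize(c,None,fx=5,fy=5,interpolation=cv2.INTER_CUBIC))
```

```text
{'time': 1.45, 'tool_pos': [0.5, -0.238, 0.169], 'tool_rot': [-1.57, 0.0, -2.055], 'contact_force': [0.236, 0.129, 0.528]}
271 249
```

View pics/crop3.png

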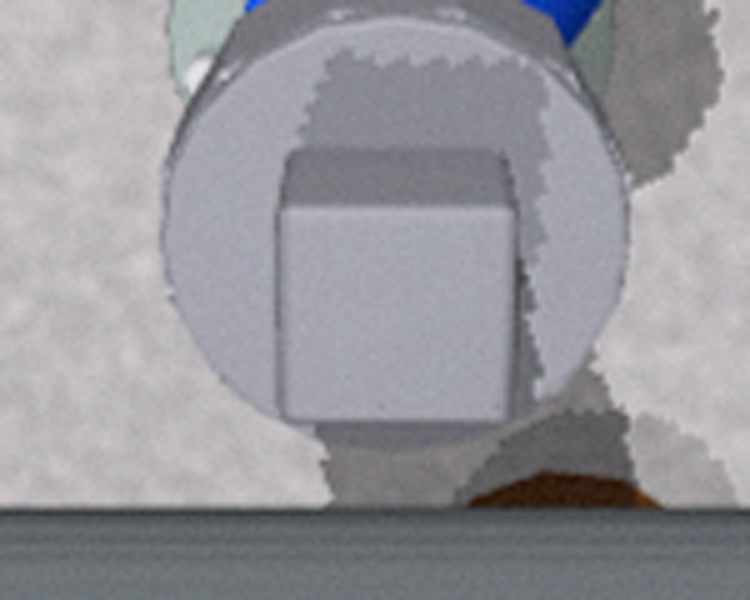

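The head is aligned, with corners at (280,206), (515,206), (512,420) and (283,418) in 5x pixels.

Run:
```python
from h import *
st=robot.observe()
p=np.array([onz("wrist",196+x/5,189+y/5,.134,st) for x,y in((280,206),(515,206),(512,420),(283,418))]);m=p.mean(0)
M=R.from_euler('xyz',st["tool_rot"]).as_matrix()
print(m,M.T@(m-st["tool_pos"]),[np.round(1e3*np.linalg.norm(p[k]-p[k-1]),1) for k in range(4)])
```

```text
[ 0.49954968 -0.24319363  0.134     ] [0.00412644 0.03510377 0.00180273] [np.float64(26.6), np.float64(26.6), np.float64(26.9), np.float64(27.0)]
```

>>> {"fn": "apply_moves", "kwargs": {"plan": [[0.003,0.02,0.0015,0,0,0,-1],[0.003,0.045,0.0015,0,0,0,-1],[0.003,0.045,0.0015,0,0,0,0],[0.003,0.045,0.0015,0,0,0,1],[0.003,0.045,0.0015,0,0,0,1]], "squeeze": 20}}

```text
time: 2.12
tool_pos: [0.4996, -0.2427, 0.1242]
tool_rot: [-1.568, -0.0, -2.059]
contact_force: [0.9, 1.2, -0.6]
opening: 0.0663
```

>>> {"fn": "apply_moves", "kwargs": {"plan": [[0,0,0,0,0,0,1],[0,0,0,0,0,0,1],[0,0,0,0,0,0,1],[0,0,0,0,0,0,1],[0,0,0,0,0,0,1]]}}

```text
time: 2.75
tool_pos: [0.499, -0.2423, 0.1227]
tool_rot: [-1.571, 0.0, -2.059]
contact_force: [0.3, 0.8, 1.0]
opening: 0.0281
```

Gripped at 28.1 mm with negligible side force. Now I turn it anticlockwise, which is negative about tool y.

>>> {"fn": "apply_moves", "kwargs": {"plan": [[0,0,0,0,-8,0,1],[0,0,0,0,-16,0,1],[0,0,0,0,-24,0,1],[0,0,0,0,-32,0,1],[0,0,0,0,-40,0,1]]}}

```text
time: 3.38
tool_pos: [0.4989, -0.2423, 0.1227]
tool_rot: [-1.571, -0.0, -1.357]
contact_force: [0.6, -0.4, 0.3]
opening: 0.0279
```

>>> {"fn": "apply_moves", "kwargs": {"plan": [[0,0,0,0,-8,0,1],[0,0,0,0,-16,0,1],[0,0,0,0,-24,0,1],[0,0,0,0,-32,0,1],[0,0,0,0,-41,0,1]]}}

```text
time: 4.0
tool_pos: [0.4989, -0.2423, 0.1227]
tool_rot: [-1.571, -0.0, -0.641]
contact_force: [-0.0, 0.5, 0.2]
opening: 0.0277
```

Turned 1.42 rad. I start with a gentle test lift.

>>> {"fn": "apply_moves", "kwargs": {"plan": [[0,-0.002,0,0,0,0,1],[0,-0.004,0,0,0,0,1],[0,-0.006,0,0,0,0,1],[0,-0.008,0,0,0,0,1],[0,-0.008,0,0,0,0,1]]}}

```text
time: 4.62
tool_pos: [0.499, -0.2424, 0.131]
tool_rot: [-1.571, -0.0, -0.646]
contact_force: [-0.4, 0.2, 0.0]
opening: 0.028
```

>>> {"fn": "apply_moves", "kwargs": {"plan": [[0,-0.01,0,0,0,0,1],[0,-0.025,0,0,0,0,1],[0,-0.045,0,0,0,0,1],[0,-0.07,0,0,0,0,1],[0,-0.07,0,0,0,0,1]]}}

```text
time: 5.25
tool_pos: [0.5001, -0.243, 0.2034]
tool_rot: [-1.57, -0.006, -0.646]
contact_force: [-0.1, -0.7, -1.1]
opening: 0.028
```

Run:
```python
from h import *
st=robot.observe();a=cams.read_camera("scene");b=cams.read_camera("side")
print({k:np.round(st[k],3).tolist() for k in("time","tool_pos","tool_rot","qpos","contact_force","opening")})
A=cv2.resize(a[140:280,130:330],None,fx=2,fy=2);B=cv2.resize(b[150:330,140:380],None,fx=5/3,fy=5/3)
B=cv2.resize(B,(400,300));C=cv2.resize(a[175:265,335:425],(280,280));A=cv2.copyMakeBorder(A,0,20,0,0,0)
cv2.imwrite("pics/lift.png",np.hstack([A,B]));cv2.imwrite("pics/scene1.png",a);cv2.imwrite("pics/side1.png",b)
```

```text
{'time': 5.25, 'tool_pos': [0.5, -0.243, 0.203], 'tool_rot': [-1.57, -0.006, -0.646], 'qpos': [-0.59, 0.424, 1.496, 0.0, 1.216, -1.515], 'contact_force': [-0.105, -0.699, -1.133], 'opening': 0.028}
```

View pics/lift.png

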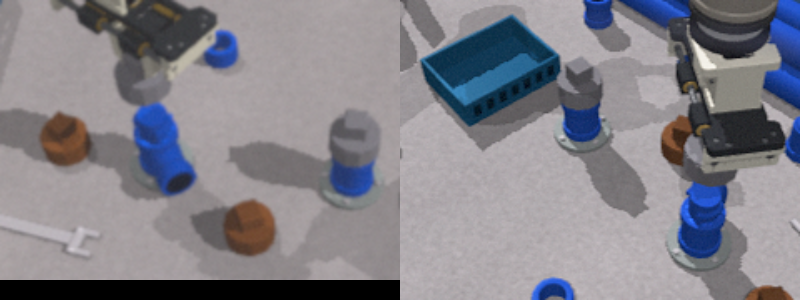

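The cap is lifted clear and held: in the left half it hangs above the bare stub at (155,115), and the plain cap is untouched. Next I raise it slightly and carry it over.

>>> {"fn": "apply_moves", "kwargs": {"plan": [[-0.02,-0.03,0.03,0,0,0,1],[-0.045,-0.035,0.063,0,0,0,1],[-0.07,-0.035,0.098,0,0,0,1],[-0.096,-0.035,0.134,0,0,0,1],[-0.122,-0.035,0.171,0,0,0,1]]}}

```text
time: 5.98
tool_pos: [0.5038, -0.0309, 0.2346]
tool_rot: [-1.572, 0.002, -0.646]
contact_force: [-0.2, -0.2, -1.1]
opening: 0.0283
```

>>> {"fn": "apply_moves", "kwargs": {"plan": [[-0.026,0,0.037,0,0,0,1],[-0.052,0,0.074,0,0,0,1],[-0.078,0,0.11,0,0,0,1],[-0.103,0,0.145,0,0,0,1],[-0.122,0,0.171,0,0,0,1]]}}

```text
time: 6.6
tool_pos: [0.5092, 0.1793, 0.2345]
tool_rot: [-1.572, 0.001, -0.645]
contact_force: [0.4, -0.5, -0.2]
opening: 0.0279
```

>>> {"fn": "apply_moves", "kwargs": {"plan": [[0,0,0,0,10,0,1],[0,0,0,0,20,0,1],[0,0,0,0,30,0,1],[0,0,0,0,40,0,1],[0,0,0,0,50,0,1]]}}

```text
time: 7.22
tool_pos: [0.5093, 0.1776, 0.2344]
tool_rot: [-1.573, -0.0, -1.524]
contact_force: [0.4, 0.3, -0.7]
opening: 0.0277
```

Run:
```python
from h import *
st=robot.observe();i=cams.read_camera("wrist");cv2.imwrite("pics/w2.png",i)
print({k:np.round(st[k],3).tolist() for k in("time","tool_pos","tool_rot","qpos","contact_force","opening")})
```

```text
{'time': 7.225, 'tool_pos': [0.509, 0.178, 0.234], 'tool_rot': [-1.573, -0.0, -1.524], 'qpos': [0.193, 0.372, 1.488, -0.0, 1.284, 0.147], 'contact_force': [0.355, 0.315, -0.709], 'opening': 0.028}
```

View pics/w2.png

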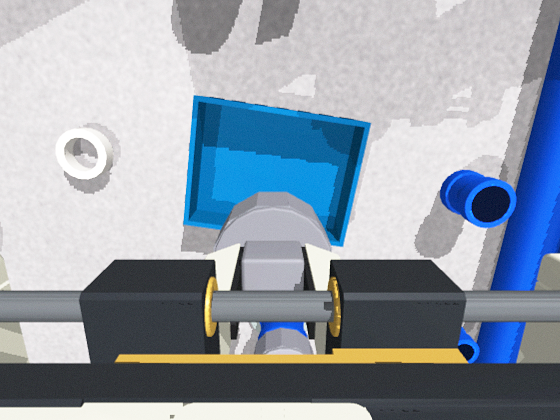

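The wrist view shows the bin's rim with outer corners at (194,96), (370,123), (344,245) and (184,225). The cap is in the grip at (272,225).

Run:
```python
from h import *
st=robot.observe()
p=np.array([onz("wrist",u,v,.045,st) for u,v in((194,96),(370,123),(344,245),(184,225))]);m=p.mean(0)
M=R.from_euler('xyz',st["tool_rot"]).as_matrix()
print(p.round(4),m,M.T@(m-st["tool_pos"]))
for k in range(4):
    e=p[(k+1)%4]-p[k];print(np.linalg.norm(e)*1e3,np.degrees(np.arctan2(e[1],e[0])))
i=cv2.imread("pics/w2.png")
q=[proj("wrist",x,st) for x in p];s=cv2.imread("pics/scene1.png")
print([np.round(proj("scene",x)).tolist() for x in p])
```

```text
[[0.4326 0.2594 0.045 ]
 [0.6    0.2415 0.045 ]
 [0.5878 0.115  0.045 ]
 [0.4189 0.1307 0.045 ]] [0.50981993 0.18669104 0.045     ] [-0.00917508  0.18945372  0.00123456]
168.3938636945195 -6.099957647267268
127.0957820633683 -95.52580937730797
169.60530323269418 174.69380367471797
129.43901870659005 83.93475177147747
[[402.0, 192.0], [406.0, 246.0], [353.0, 241.0], [353.0, 188.0]]
```

The bin measures 169x128 mm, centred at (0.510,0.187) with yaw -5.7°, which matches the given sizes. Next I align and lower.

>>> {"fn": "apply_moves", "kwargs": {"plan": [[-0.009,0.03,0.001,0,8,0,1],[-0.009,0.07,0.001,0,8,0,1],[-0.009,0.11,0.001,0,8,0,1],[-0.009,0.145,0.001,0,8,0,1],[-0.009,0.165,0.001,0,8,0,1]]}}

```text
time: 7.9
tool_pos: [0.5088, 0.1863, 0.0679]
tool_rot: [-1.575, -0.001, -1.655]
contact_force: [-0.9, -0.1, -0.4]
opening: 0.0279
```

>>> {"fn": "apply_moves", "kwargs": {"plan": [[0,0.004,0,0,0,0,1],[0,0.008,0,0,0,0,1],[0,0.012,0,0,0,0,1],[0,0.014,0,0,0,0,1],[0,0.016,0,0,0,0,1]]}}

```text
time: 8.52
tool_pos: [0.5107, 0.1867, 0.055]
tool_rot: [-1.57, 0.0, -1.658]
contact_force: [-0.1, -1.0, 0.2]
opening: 0.028
```

>>> {"fn": "apply_moves", "kwargs": {"plan": [[0,0.001,0,0,0,0,1],[0,0.002,0,0,0,0,1],[0,0.003,0,0,0,0,1],[0,0.004,0,0,0,0,1],[0,0.004,0,0,0,0,1]]}}

```text
time: 9.15
tool_pos: [0.5104, 0.1867, 0.0507]
tool_rot: [-1.571, -0.0, -1.658]
contact_force: [0.5, -0.0, -0.8]
opening: 0.0277
```

>>> {"fn": "apply_moves", "kwargs": {"plan": [[0,0.0007,0,0,0,0,1],[0,0.0015,0,0,0,0,1],[0,0.002,0,0,0,0,1],[0,0.002,0,0,0,0,1],[0,0.002,0,0,0,0,1]]}}

```text
time: 9.78
tool_pos: [0.5105, 0.1867, 0.0488]
tool_rot: [-1.571, 0.0, -1.658]
contact_force: [0.3, 0.3, 0.1]
opening: 0.0278
```

>>> {"fn": "apply_moves", "kwargs": {"plan": [[0,0.0005,0,0,0,0,1],[0,0.001,0,0,0,0,1],[0,0.0015,0,0,0,0,1],[0,0.0015,0,0,0,0,1],[0,0.0015,0,0,0,0,1]]}}

```text
time: 10.4
tool_pos: [0.5105, 0.1867, 0.0487]
tool_rot: [-1.57, 0.0, -1.658]
contact_force: [-4.1, -2.0, 12.8]
opening: 0.0275
```

It stands on the floor, with a 12.8 N upward contact. Now I release with a partial opening, then retreat straight up.

>>> {"fn": "apply_moves", "kwargs": {"plan": [[0,-0.001,0,0,0,0,1],[0,-0.001,0,0,0,0,-0.3],[0,-0.001,0,0,0,0,-0.3],[0,-0.001,0,0,0,0,-0.3],[0,-0.001,0,0,0,0,-0.3]]}}

```text
time: 11.02
tool_pos: [0.5104, 0.1867, 0.0481]
tool_rot: [-1.571, -0.0, -1.658]
contact_force: [0.2, -0.6, -0.4]
opening: 0.0587
```

>>> {"fn": "apply_moves", "kwargs": {"plan": [[0,0,0,0,0,0,-0.3],[0,-0.01,0,0,0,0,-0.3],[0,-0.03,0,0,0,0,-0.3],[0,-0.07,0,0,0,0,-0.3],[0,-0.12,0,0,0,0,-0.3]]}}

```text
time: 11.65
tool_pos: [0.5099, 0.1865, 0.1694]
tool_rot: [-1.572, -0.0, -1.658]
contact_force: [0.8, 0.4, 0.3]
opening: 0.0595
```

>>> {"fn": "apply_moves", "kwargs": {"plan": [[0,-0.06,0,0,0,0,-0.3],[0,-0.08,0,0,0,0,-0.3],[0,-0.08,0,0,0,0,-0.3],[0,-0.08,0,0,0,0,-0.3],[0,-0.08,0,0,0,0,-0.3]]}}

```text
time: 12.28
tool_pos: [0.5098, 0.1865, 0.2467]
tool_rot: [-1.574, -0.001, -1.658]
contact_force: [0.5, -0.0, 0.2]
opening: 0.0596
```

Run:
```python
from h import *
st=robot.observe();i=cams.read_camera("wrist");b=cams.read_camera("side")
print({k:np.round(st[k],3).tolist() for k in("time","tool_pos","contact_force","opening")})
cv2.imwrite("pics/fin.png",np.hstack([cv2.resize(i,(400,300)),cv2.resize(b[120:270,130:330],(400,300))]))
```

```text
{'time': 12.275, 'tool_pos': [0.51, 0.186, 0.247], 'contact_force': [0.488, -0.032, 0.206], 'opening': 0.06}
```

View pics/fin.png

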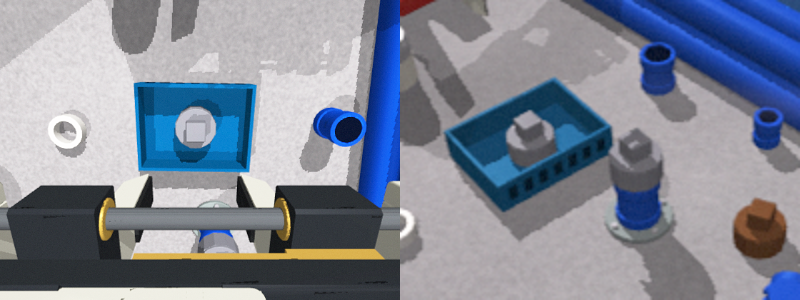

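The cap stands upright in the middle of the bin, at (195,127) on the left and (530,138) on the right. The plain cap is still on its fitting at (637,160), and the gripper is clear.

```bash
python3 -c "
from cell import robot
print(robot.hand_in())"
```

```text
the job is handed in; nothing more can be done
None
```

The tee's cap is off and standing head up on the bin's floor, and the job is handed in (no verdict is reported). I turned it 1.42 rad anticlockwise and lifted it with almost no force. I lowered it in the grip until it touched the floor (about 13 N), then let go and backed off straight up by about 12.3 s.

The last wrist and side pictures show the cap upright near the bin's centre, the plain fitting's cap still on its fitting, and the gripper clear with about zero contact force. One measurement disagreed slightly: the cap's head measured 26–27 mm in the wrist view against the given 28 mm, but the gripper closed on it at 28 mm.

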